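# Size a steel collar on the stepped gauge mandrel and sort it

### The arm

A 6-joint arm with a two-finger parallel gripper is mounted at the origin on the work surface. World frame = base frame: x ahead of the robot, y to its left, z up, the work surface at z = 0. Lengths are in m, angles in rad, forces in N, time in s.
With the tool pointing down it reaches from about 0.275 to 0.975 m from the base axis. Payload 8.4 kg.
Tool frame: the origin (TCP) lies at the very end of the fingers, on their centre line; the grasp point (between the pads) lies 19 mm behind it; z points along the fingers, y is the direction in which the jaws open and shut (so a half turn about z gives the same grasp; the last joint's range is limited). The gripper opens to 92 mm and grips with 3 to 60 N. Pads are 20 mm wide; open, the fingers measure 128 mm over their backs; the gripper's body (75 mm by 189 mm) begins 69 mm behind the grasp point.
Start: joints at [-0.002, 0.353, 1.633, -0, 1.155, -0.002], TCP at [0.625, -0, 0.215] pointing down, gripper open.
Joint ranges: [-2.63, 2.63], [-0.92, 2.1], [0.06, 2.66], [-1.3, 4.44], [0, 2.69], [-3.02, 3.02]. Speed limits (rad/s): [2.22, 2.22, 2.79, 3.14, 3.14, 3.14].

### API

Orientations are given as a unit quaternion [x, y, z, w].
In Python, from rig import bot gives the robot as it stands.
- The arm moves only by the tool jog_arm, never from a script. Its argument "series" is a list of rows, each a list of 3 entries, a list of its own where there are three numbers: the turn, a rotation vector about the tool's x, y, z in degrees, then the shift along the tool's x, y, z in mm, then the closure, from 0 (fully open) to 1 (shut). In form: [[[ax, ay, az], [dx, dy, dz], gripper], ...]. A call has exactly 10 rows; each row is the pose to reach, as a shift and turn from the pose commanded when the call began, along the tool's axes at that moment; what a row does not reach only later rows make up. A row lasts 1/8 s, in which the tool goes at most 62.5 mm and 10.7 degrees, less where a joint would pass 70% of its speed; a pose out of reach is approached as far as the arm can. A call with a gripper value outside its range is refused whole. The fingers move at their own pace and stop on an object; "force" is the grip in N (left out, the last holds). Time passes only in rows, so rows that repeat a pose let the fingers close, or fill a call up. It gives the time, the measured TCP pose, the force and the opening at its end, in the units of the state.
- bot.sense(): the state, without advancing time (a new reading comes with each control period).
- bot.snapshot(name): name is "scene" or "side" or "wrist"; returns a dict with "img" (480x640x3 uint8, red, green, blue), "depth" (480x640 float32, m along the optical axis (not along the pixel's ray), 0 where there is no reading), "mtx" (3x3 intrinsics, pixels), "extrinsics" (4x4, takes a point from world to camera coordinates); the wrist camera has in their place "T_tool_cam" (4x4, takes a point from camera to tool coordinates, whose origin is the TCP and whose axes are the flange's). Camera axes: x right, y up, looking along -z (the intrinsics and any distortion apply to the point x, -y, -z); pixel columns grow to the right and rows downward; lengths in m; the calibration is good to about 2 mm. A picture is of the moment at which its call begins: read the wrist's pose just before it.
- bot.close_job(): hands the job in, once; it reports no verdict.
The state is a dict: "t": time; "qpos": joint angles; "qd": joint speeds; "effort": joint torques, N m; "eef_pos": TCP position; "eef_rot": TCP orientation; "wrist_force": force on the tool from outside, world axes, zero at the start; "ft_torque": the same for the moment, N m; "gripper_width": finger opening in m.
Only numpy, scipy, OpenCV 4.12 (cv2) and the standard library are available. Lean on these libraries where they do the work, as an engineer would, in place of code of your own. Each camera call takes 0.05 s, during which the arm holds its last target. There are 200 camera calls.

### The job

Take the steel collar that lies on the red square, slide it down over the stepped gauge mandrel until it stops on a step, fully home and level, then press on gently, with about 14 N, so that the sprung mandrel sinks about 4 mm but never bottoms (6 mm), and hold that for a second. Lift it off and lay it flat, without dropping it, near the middle of the tray that has the colour of the step it stopped on. Leave the other collars and everything else on the bench alone.

Things in the scene. Friction and masses are not known exactly. Their poses are not given: they have to be found in the camera images.
- mandrel (a joint): how far the mandrel has been pushed down on its spring, m: 0 at rest, 0.006 bottomed. It starts to sink at about 2 N and needs 3 N more for every mm (about 11 N at 3 mm, 14 N at 4 mm, 18.5 N at 5.5 mm), the collar's own weight of 1 to 3 N included; it springs back up when let go
- gauge_base: fixed foot of the upright gauge: green disc 110 mm across, 12 mm high, with a dark sleeve 60 mm across up to 35 mm above the bench; origin under its centre, on the mandrel's axis. The mandrel is clamped in it at a height that is set anew each time by up to 15 mm and is not reported: tip 125 to 140 mm above the bench. A collar stops on the first coloured step that its bore cannot pass
- rest_yellow (a point): fixed point on the gauge's axis, 110.5 mm above the bench: the underside of a collar stopped on the yellow step (bore 31) lies 0 to 15 mm above it, and always 14.5 mm below the tip. Tip: 12 mm wide, coned out to 28 mm diameter 10 mm lower, straight for 3 mm; then the yellow step, coned from 28 to 36 mm diameter in 4 mm, then straight for 14 mm
- rest_green (a point): fixed point on the axis, 92.5 mm above the bench: the underside of a collar stopped on the green step (bore 39) lies 0 to 15 mm above it, 32.5 mm below the tip. Green step: coned from 36 to 44 mm diameter in 4 mm, then straight for 14 mm. Play around a collar is 1.5 mm all round; one held off-centre can catch too early on a higher step: loosen the grip a little and it drops on
- rest_blue (a point): fixed point on the axis, 74.5 mm above the bench: the underside of a collar stopped on the blue step (bore 47) lies 0 to 15 mm above it, 50.5 mm below the tip. Blue step, the lowest: coned from 44 to 52 mm diameter in 4 mm, then straight for 10 mm; under it a bare column 36 mm in diameter. Heights are for the mandrel at rest
- square: red square painted flat on the bench, 110 x 110 mm; origin at its centre. The collar to be gauged lies on it, within 25 mm of its centre
- collar_a_mid (a point): plain steel collar (a flat round ring), outside diameter 56 mm, height 16 mm, lying flat at first; this point is its centre, half-way up, z along its bore. The three collars have bores of 31, 39 and 47 mm and weigh 0.08 to 0.28 kg; any one of them may be the one on the red square
- collar_b_mid (a point): plain steel collar (a flat round ring), outside diameter 56 mm, height 16 mm, lying flat at first; this point is its centre, half-way up, z along its bore. The three collars have bores of 31, 39 and 47 mm and weigh 0.08 to 0.28 kg; any one of them may be the one on the red square
- collar_c_mid (a point): plain steel collar (a flat round ring), outside diameter 56 mm, height 16 mm, lying flat at first; this point is its centre, half-way up, z along its bore. The three collars have bores of 31, 39 and 47 mm and weigh 0.08 to 0.28 kg; any one of them may be the one on the red square
- tray_yellow: yellow plastic open tray, 120 x 120 mm outside, 22 mm high, walls 4 mm, floor 4 mm thick, fixed; origin at the centre of its underside, sides along its own x and y. The three trays stand in a row to the robot's left, colours in any order
- tray_green: green plastic open tray, 120 x 120 mm outside, 22 mm high, walls 4 mm, floor 4 mm thick, fixed; origin at the centre of its underside, sides along its own x and y. The three trays stand in a row to the robot's left, colours in any order
- tray_blue: blue plastic open tray, 120 x 120 mm outside, 22 mm high, walls 4 mm, floor 4 mm thick, fixed; origin at the centre of its underside, sides along its own x and y. The three trays stand in a row to the robot's left, colours in any order
- hammer: small hammer lying on the bench to the right, about 0.3 m long; origin under its middle. Bystander: leave it alone
- brush: brush with a wooden handle lying on the far side of the bench, about 0.2 m long; origin under its middle. Bystander: leave it alone
- offcut_mid (a point): upright steel tube offcut, 42 mm across, 70 mm high, beyond the trays; point at its centre. Bystander: leave it alone
- spray_mid (a point): upright spray can, 52 mm across, 150 mm high, on the far side of the bench; point at its centre. Bystander: leave it alone
- magnet_mid (a point): flat red triangular welding magnet, about 90 mm, 20 mm high, on the far side of the bench; point near its centre. Bystander: leave it alone
There are look-alikes about, which are no part of the job. Leave any green or yellow look-alike of the part that bears collar_a_mid alone.

How it is judged:
On the way:
1. the collar from the red square sits fully home and level on its step of the mandrel and is pressed so that the mandrel has sunk at least 3 mm, for 0.3 s; the other two collars unmoved (((horizontal distance between collar_a_mid and gauge_base below 0.004 m and angle between collar_a_mid's own z axis and vertical below 0.12 rad and contact force between collar_a and step_yellow above 4 N and value of joint mandrel above 0.003 m and distance of each of collar_b_mid, collar_c_mid from where it was at the start of the episode below 0.015 m and horizontal distance between each of collar_b_mid, collar_c_mid and square above 0.1 m) or (horizontal distance between collar_b_mid and gauge_base below 0.004 m and angle between collar_b_mid's own z axis and vertical below 0.12 rad and contact force between collar_b and step_green above 4 N and value of joint mandrel above 0.003 m and distance of each of collar_a_mid, collar_c_mid from where it was at the start of the episode below 0.015 m and horizontal distance between each of collar_a_mid, collar_c_mid and square above 0.1 m) or (horizontal distance between collar_c_mid and gauge_base below 0.004 m and angle between collar_c_mid's own z axis and vertical below 0.12 rad and contact force between collar_c and step_blue above 4 N and value of joint mandrel above 0.003 m and distance of each of collar_a_mid, collar_b_mid from where it was at the start of the episode below 0.015 m and horizontal distance between each of collar_a_mid, collar_b_mid and square above 0.1 m))), for 0.3 s.
At the end, for the whole second after the job is handed in: The gauged collar lies flat (centre under 18 mm high, tilt under 0.15 rad) in the tray of its step's colour, within 45 mm of that tray's centre; the mandrel is back up (under 2 mm); the other two collars are within 15 mm of where they lay (((horizontal distance between collar_a_mid and tray_yellow below 0.045 m and height (world z) of collar_a_mid below 0.018 m and angle between collar_a_mid's own z axis and vertical below 0.15 rad and value of joint mandrel below 0.002 m and distance of each of collar_b_mid, collar_c_mid from where it was at the start of the episode below 0.015 m and horizontal distance between each of collar_b_mid, collar_c_mid and square above 0.1 m) or (horizontal distance between collar_b_mid and tray_green below 0.045 m and height (world z) of collar_b_mid below 0.018 m and angle between collar_b_mid's own z axis and vertical below 0.15 rad and value of joint mandrel below 0.002 m and distance of each of collar_a_mid, collar_c_mid from where it was at the start of the episode below 0.015 m and horizontal distance between each of collar_a_mid, collar_c_mid and square above 0.1 m) or (horizontal distance between collar_c_mid and tray_blue below 0.045 m and height (world z) of collar_c_mid below 0.018 m and angle between collar_c_mid's own z axis and vertical below 0.15 rad and value of joint mandrel below 0.002 m and distance of each of collar_a_mid, collar_b_mid from where it was at the start of the episode below 0.015 m and horizontal distance between each of collar_a_mid, collar_b_mid and square above 0.1 m))); the robot touches nothing.
It fails at once if the mandrel is pushed more than 5.8 mm down (bottomed) (value of joint mandrel above 0.0058 m).
It fails at once if a collar is dropped: out of the fingers with its centre more than 45 mm above the bench, away from the mandrel ((height (world z) of collar_a_mid above 0.045 m and contact force between collar_a and the fingers below 0.02 N and horizontal distance between collar_a_mid and gauge_base above 0.05 m) or (height (world z) of collar_b_mid above 0.045 m and contact force between collar_b and the fingers below 0.02 N and horizontal distance between collar_b_mid and gauge_base above 0.05 m) or (height (world z) of collar_c_mid above 0.045 m and contact force between collar_c and the fingers below 0.02 N and horizontal distance between collar_c_mid and gauge_base above 0.05 m)).
It fails at once if a bystander is moved more than 30 mm (distance of any of hammer, brush, offcut_mid, spray_mid, magnet_mid from where it was at the start of the episode above 0.03 m).
It also fails if it takes over 56 s, if anything falls off the work surface, if the arm or the gripper's body presses on something with over 40 N, if the wrist force passes 120 N, or if a joint passes its speed limit or range.

## Working session

There is one attempt and no reset: what is moved stays moved. The work goes in short steps, Python scripts to look and compute and a tool call to move; the robot and the scene stay as the last step left them, time stands still between calls to the robot, and variables do not carry over. Pictures are saved under pics/ and viewed, about 8 in all and at most 12, crops included, and the job is handed in when it is done.

Besides the shell and the picture viewer there is one more tool, called after "Call:" as name(argument=value, ...), one argument or row to a line, values as JSON. jog_arm: Moves the arm, as the interface text tells. Its arguments: {"type":"object","properties":{"series":{"type":"array","items":{"type":"array"}},"force":{"type":"number"}},"required":["series"]}

```bash
mkdir -p pics; ls
cat > h.py <<'E'
import numpy as np, cv2
from scipy.spatial.transform import Rotation as R
from rig import bot
def shot(name):
    s=bot.sense(); c=bot.snapshot(name)
    if name=='wrist':
        T=np.eye(4); T[:3,:3]=R.from_quat(s['eef_rot']).as_matrix(); T[:3,3]=s['eef_pos']
        c['W']=T@c['T_tool_cam']
    else: c['W']=np.linalg.inv(c['extrinsics'])
    return c
def cloud(c):
    K=c['mtx']; v,u=np.mgrid[:480,:640]; d=c['depth']
    P=np.stack([(u-K[0,2])/K[0,0]*d,-(v-K[1,2])/K[1,1]*d,-d],-1)
    return P@c['W'][:3,:3].T+c['W'][:3,3]
def plane(c,uv,z):
    K=c['mtx']; uv=np.atleast_2d(uv).astype(float)
    r=np.stack([(uv[:,0]-K[0,2])/K[0,0],-(uv[:,1]-K[1,2])/K[1,1],-np.ones(len(uv))],-1)@c['W'][:3,:3].T
    o=c['W'][:3,3]; return o+r*((z-o[2])/r[:,2:])
def proj(c,p):
    q=(np.atleast_2d(p)-c['W'][:3,3])@c['W'][:3,:3]; K=c['mtx']
    return np.stack([K[0,2]+K[0,0]*q[:,0]/-q[:,2],K[1,2]+K[1,1]*q[:,1]/q[:,2]],-1)
def save(c,n): cv2.imwrite('pics/'+n,c['img'][...,::-1])
E
python3 - <<'E'
from h import *
s=bot.sense(); print(s)
for n in ['scene','side','wrist']:
    c=shot(n); save(c,n+'0.png'); print(n,[k for k in c if k!='img' and k!='depth'],c['mtx'].tolist(),c['W'].round(3).tolist())
a=cv2.imread('pics/scene0.png');b=cv2.imread('pics/side0.png')
E
```

```text
pics
{'t': 0.0, 'qpos': array([-2.41321885e-03,  3.53663396e-01,  1.63413372e+00,  8.29458913e-06,
        1.15521848e+00, -2.39437029e-03]), 'qd': array([-0.00076681, -0.00098372,  0.00019097,  0.00063691,  0.00087412,
       -0.00164717]), 'effort': array([-2.43486713e-03, -5.93846583e+01, -3.34216332e+01,  6.94100303e-02,
        2.34022352e-02, -1.15005114e-04]), 'eef_pos': array([ 6.24493006e-01, -4.30952175e-06,  2.13854364e-01]), 'eef_rot': array([ 7.07114452e-01,  7.07098752e-01, -4.99185680e-04, -5.06968539e-04]), 'wrist_force': array([-0.48398723, -0.60498733, -0.05693832]), 'ft_torque': array([ 0.02338262, -0.01763502,  0.02993456]), 'gripper_width': 0.09181793433387006}
scene ['mtx', 'extrinsics', 'W'] [[501.6948379408714, 0.0, 312.7184918827894], [0.0, 501.6948379408714, 245.17025681604886], [0.0, 0.0, 1.0]] [[0.612, -0.463, 0.64, 1.368], [0.79, 0.367, -0.49, -0.58], [-0.008, 0.806, 0.591, 0.796], [0.0, 0.0, 0.0, 1.0]]
side ['mtx', 'extrinsics', 'W'] [[434.80921874300714, 0.0, 313.91054197902133], [0.0, 434.80921874300714, 241.01825329106336], [0.0, 0.0, 1.0]] [[0.677, 0.474, -0.563, 0.058], [-0.735, 0.417, -0.534, -0.499], [-0.019, 0.776, 0.631, 0.681], [0.0, 0.0, 0.0, 1.0]]
wrist ['mtx', 'T_tool_cam', 'W'] [[403.4371995884245, 0.0, 315.6956552859978], [0.0, 403.4371995884245, 245.44775901061868], [0.0, 0.0, 1.0]] [[1.0, -0.001, 0.001, 0.624], [0.0, 0.968, 0.252, 0.072], [-0.001, -0.252, 0.968, 0.384], [0.0, 0.0, 0.0, 1.0]]
```

View pics/scene0.png

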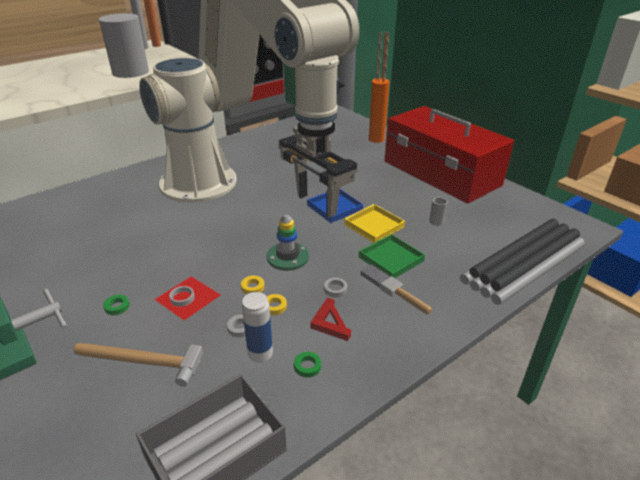

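View pics/side0.png

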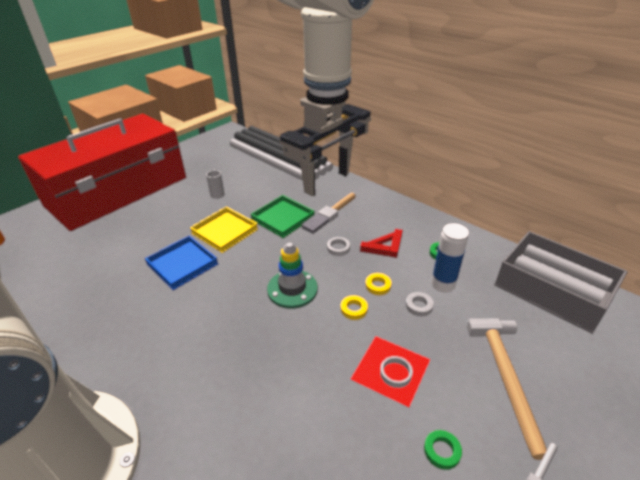

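The scene view shows the collar at (182,295) on the red square, the gauge at (288,255), and the blue, yellow and green trays at (335,205), (375,222) and (391,255). The side view shows the collar at (396,371) and the gauge at (292,285).

```bash
cat > m.py <<'E'
from h import *
def blob(m,near):
    n,l,st,ce=cv2.connectedComponentsWithStats(m.astype(np.uint8))
    i=1+np.argmin(np.hypot(*(ce[1:]-near).T)+1e3*(st[1:,4]<60)); return l==i
box={'scene':dict(sq=(188,297),b=(335,205),y=(375,222),g=(391,255),base=(288,257),col=(182,295)),
     'side':dict(sq=(392,371),b=(182,261),y=(224,229),g=(283,215),base=(292,290),col=(396,371))}
for n in box:
    c=shot(n); P=cloud(c); h=cv2.cvtColor(c['img'],cv2.COLOR_RGB2HSV).astype(int); H,S,V=h[...,0],h[...,1],h[...,2]
    hue={'sq':(H<8)|(H>172),'b':(H>100)&(H<125),'y':(H>20)&(H<35),'g':(H>55)&(H<85),'base':(H>55)&(H<85)}
    for k in ['sq','b','y','g','base']:
        m=blob(hue[k]&(S>110 if k!='base' else S>70)&(V>50),box[n][k])
        hull=cv2.convexHull(np.argwhere(m)[:,::-1].astype(np.int32))
        z={'sq':0,'base':.012}.get(k,.022)
        Q=plane(c,hull[:,0],z)[:,:2].astype(np.float32)
        if k=='base':
            q=Q.astype(float);A=np.c_[2*q,np.ones(len(q))];s=np.linalg.lstsq(A,(q**2).sum(1),rcond=None)[0]
            print(n,k,s[:2].round(4),'r',np.sqrt(s[2]+s[:2]@s[:2]).round(4))
        else: print(n,k,m.sum(),cv2.minAreaRect(Q*1000))
        if k=='sq':
            hm=np.zeros(m.shape,np.uint8); cv2.fillConvexPoly(hm,hull,1)
            cm=blob((hm>0)&(S<90),box[n]['col'])
            p=P[cm]; p=p[p[:,2]>.010]
            (x,y),r=cv2.minEnclosingCircle(p[:,:2].astype(np.float32)); print(n,'collar',x,y,r,np.median(p,0))
            hullc=cv2.convexHull(np.argwhere(cm)[:,::-1].astype(np.int32))
            print('  by ray',cv2.minEnclosingCircle(plane(c,hullc[:,0],.016)[:,:2].astype(np.float32)))
    # tip
    m=(P[...,2]>.06)&(P[...,2]<.16); u,v=box[n]['base']; w=np.zeros_like(m); w[v-60:v,u-25:u+25]=1
    p=P[m&w]; q=p[p[:,2]>p[:,2].max()-.006]; print(n,'tip',p[:,2].max(),q.mean(0))
E
python3 m.py
```

```text
scene sq 1080 ((484.5545959472656, -277.5632019042969), (111.40552520751953, 110.5715560913086), 12.649965286254883)
scene collar 0.48279115557670593 -0.2914735972881317 0.030388379469513893 [ 0.48774338 -0.29233241  0.01483458]
  by ray ((0.49001210927963257, -0.2924230694770813), 0.03466470539569855)
scene b 803 ((407.519287109375, 237.25497436523438), (133.52626037597656, 141.52183532714844), 87.22291564941406)
scene y 1366 ((549.4498291015625, 261.8867492675781), (140.65682983398438, 140.66024780273438), 2.6625518798828125)
scene g 1341 ((685.9721069335938, 193.25941467285156), (132.4485626220703, 127.68978881835938), 2.4191055297851562)
scene base [ 0.5123 -0.0063] r 0.0542
scene tip 0.13144818766033328 [ 0.51050445 -0.00668048  0.12826709]
side sq 2476 ((487.2574157714844, -275.8568420410156), (111.95154571533203, 111.23259735107422), 12.59575080871582)
side collar 0.2818666100502014 -0.3879571557044983 0.25022053718566895 [ 0.47968033 -0.29064006  0.01643982]
  by ray ((0.4797849655151367, -0.29169154167175293), 0.030812175944447517)
side b 2109 ((393.3184814453125, 240.39419555664062), (137.90029907226562, 123.71167755126953), 86.79491424560547)
side y 1783 ((536.773681640625, 266.3141174316406), (137.19058227539062, 142.3179168701172), 2.854325532913208)
side g 1395 ((670.9032592773438, 193.8373260498047), (128.98072814941406, 130.75869750976562), 0.9448980093002319)
side base [ 0.5055 -0.005 ] r 0.054
side tip 0.13320596700028786 [ 0.50478348 -0.00501896  0.12977138]
```

Call:
jog_arm(
  series=[
    [[0,0,0],[-60,-29,0],0],
    [[0,0,0],[-110,-54,0],0],
    [[0,0,0],[-165,-80,0],0],
    [[0,0,0],[-215,-105,0],0],
    [[0,0,0],[-265,-130,0],0],
    [[0,0,0],[-290,-142,20],0],
    [[0,0,0],[-290,-142,40],0],
    [[0,0,0],[-290,-142,40],0],
    [[0,0,0],[-290,-142,40],0],
    [[0,0,0],[-290,-142,40],0],
  ],
  force=40,
)

```text
t: 1.5
eef_pos: [0.4837, -0.2899, 0.1755]
eef_rot: [0.707, 0.707, 0.0, 0.001]
wrist_force: [-0.3, -0.6, 0.5]
gripper_width: 0.0921
```

Run:
```python
from h import *
s=bot.sense(); print(s['t'],s['eef_pos'],s['eef_rot'],s['wrist_force'])
c=shot('wrist'); save(c,'w1.png'); P=cloud(c)
h=cv2.cvtColor(c['img'],cv2.COLOR_RGB2HSV).astype(int)
d=np.hypot(P[...,0]-.482,P[...,1]+.291)
m=(d<.045)&(P[...,2]>.011)&(P[...,2]<.03); print(m.sum(),P[m].mean(0),np.median(P[m][:,2]))
cs,_=cv2.findContours(m.astype(np.uint8),cv2.RETR_CCOMP,cv2.CHAIN_APPROX_NONE)
for k in cs:
    if len(k)>40:
        q=plane(c,k[:,0],.016)[:,:2]; A=np.c_[2*q,np.ones(len(q))];s=np.linalg.lstsq(A,(q**2).sum(1),rcond=None)[0]
        print(len(k),s[:2],np.sqrt(s[2]+s[:2]@s[:2]),cv2.minEnclosingCircle(q.astype(np.float32)))
```

```text
1.5 [ 0.48369984 -0.28991145  0.17549472] [7.06833071e-01 7.07380044e-01 1.60405115e-04 6.75904742e-04] [-0.33146292 -0.58772383  0.46599864]
1074 [ 0.48128104 -0.2882606   0.01520237] 0.015399998069914156
186 [ 0.48110181 -0.28827866] 0.027283967703213077 ((0.48090052604675293, -0.2883630692958832), 0.02803676947951317)
156 [ 0.48100903 -0.28803924] 0.023240642109974834 ((0.4807109832763672, -0.28783106803894043), 0.024078188464045525)
```

View pics/w1.png

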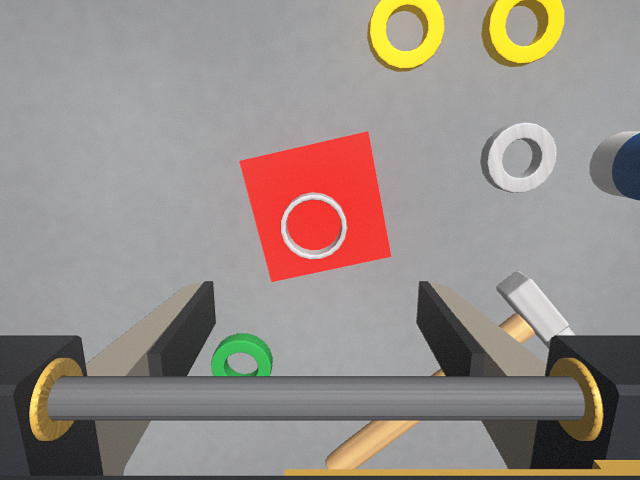

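The collar is at (314,226), a thin ring. Its bore measures about 47 mm, so it belongs on the blue step. The neighbours are clear of the fingers. I'll descend and grip.

Call:
jog_arm(
  series=[
    [[0,0,0],[2,-3,40],0],
    [[0,0,0],[2,-3,80],0],
    [[0,0,0],[2,-3,120],0.1],
    [[0,0,0],[2,-3,150],0.1],
    [[0,0,0],[2,-3,165],0.1],
    [[0,0,0],[2,-3,170],0.15],
    [[0,0,0],[2,-3,170],0.2],
    [[0,0,0],[2,-3,170],0.7],
    [[0,0,0],[2,-3,170],0.7],
    [[0,0,0],[2,-3,170],0.7],
  ],
  force=40,
)

```text
t: 2.8
eef_pos: [0.4807, -0.2884, 0.0055]
eef_rot: [0.707, 0.707, 0.0, 0.001]
wrist_force: [0.4, 0.8, 7.9]
gripper_width: 0.0555
```

Call:
jog_arm(
  series=[
    [[0,0,0],[0,0,0],0.7],
    [[0,0,0],[0,0,-20],0.7],
    [[0,0,0],[0,0,-60],0.7],
    [[0,0,0],[0,0,-110],0.7],
    [[0,0,0],[0,0,-155],0.7],
    [[0,0,0],[0,0,-190],0.7],
    [[0,0,0],[0,0,-200],0.7],
    [[0,0,0],[0,0,-200],0.7],
    [[0,0,0],[0,0,-200],0.7],
    [[0,0,0],[0,0,-200],0.7],
  ],
)

```text
t: 4.05
eef_pos: [0.4793, -0.2876, 0.2031]
eef_rot: [0.707, 0.707, -0.0, -0.001]
wrist_force: [0.1, -0.1, -0.8]
gripper_width: 0.055
```

Run:
```python
from h import *
s=bot.sense(); print(s['t'],s['eef_pos'],s['eef_rot'],s['wrist_force'],s['ft_torque'],s['gripper_width'])
c=shot('wrist'); save(c,'w2.png'); P=cloud(c)
d=np.hypot(P[...,0]-s['eef_pos'][0],P[...,1]-s['eef_pos'][1])
m=(d<.045)&(P[...,2]>.15)&(P[...,2]<.25); print(m.sum(), P[m].mean(0) if m.any() else 0)
print(proj(c,s['eef_pos']), proj(c,s['eef_pos']+[0,0,.0105]))
```

```text
4.05 [ 0.47934468 -0.28761054  0.20307239] [ 7.07113344e-01  7.07099135e-01 -2.96219752e-04 -1.20146827e-03] [ 0.09820918 -0.13194049 -0.8063679 ] [ 0.12405682 -0.01241053  0.07348328] 0.05501198204826995
11489 [ 0.47865427 -0.28505397  0.2196593 ]
[[317.21339406 304.03112604]] [[317.25239637 313.66489518]]
```

View pics/w2.png

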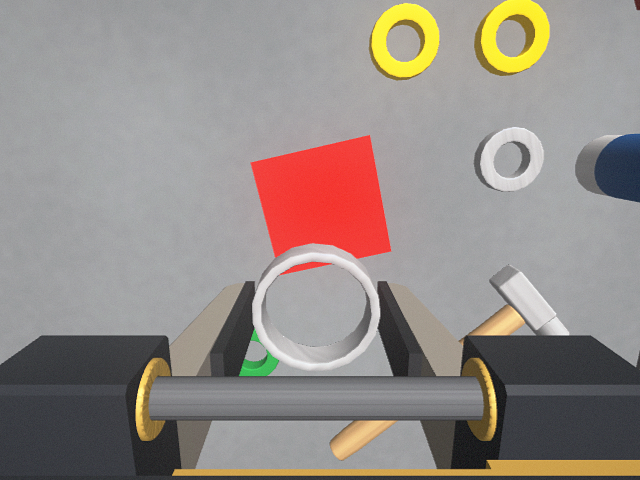

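The collar is held centrally, with its rim spanning about (253..380, 245..370). The square is empty.

```bash
cat > col.py <<'E'
from h import *
def circ(q):
    A=np.c_[2*q,np.ones(len(q))];s=np.linalg.lstsq(A,(q**2).sum(1),rcond=None)[0]
    return s[:2],np.sqrt(s[2]+s[:2]@s[:2])
def held(c,e):
    P=cloud(c); h=cv2.cvtColor(c['img'],cv2.COLOR_RGB2HSV)
    d=np.hypot(P[...,0]-e[0],P[...,1]-e[1])
    m=(d<.034)&(P[...,2]>e[2]-.012)&(P[...,2]<e[2]+.03)&(h[...,1]<60)&(h[...,2]>60)
    z=P[m][:,2]; zt=np.percentile(z,97); t=m&(P[...,2]>zt-.003)
    p=P[t]; A=np.c_[p[:,:2]-p[:,:2].mean(0),np.ones(len(p))]; pl=np.linalg.lstsq(A,p[:,2],rcond=None)[0]
    ztop=pl[2]
    cs,_=cv2.findContours(t.astype(np.uint8),cv2.RETR_CCOMP,cv2.CHAIN_APPROX_NONE)
    for k in cs:
        if len(k)>80:
            q=plane(c,k[:,0],ztop)[:,:2]; print('n',len(k),'off mm',(circ(q)[0]-e[:2])*1e3,'r',circ(q)[1]*1e3, cv2.minEnclosingCircle(q.astype(np.float32)))
    print('ztop-tcp mm',(ztop-e[2])*1e3,'slope',pl[:2], 'px',t.sum())
if __name__=='__main__':
    s=bot.sense(); print(s['t'],s['eef_pos'],s['wrist_force']); held(shot('wrist'),s['eef_pos'])
E
python3 col.py
```

```text
4.1 [ 0.47950099 -0.28768604  0.20331264] [-0.58039891  0.26501752 -1.46930733]
ztop-tcp mm 25.15689845957447 slope [0.0026831  0.02992607] px 294
```

Call:
jog_arm(
  series=[
    [[0,0,0],[40,5,0],0.7],
    [[0,0,0],[80,10,0],0.7],
    [[0,0,0],[120,15,0],0.7],
    [[0,0,0],[160,20,0],0.7],
    [[0,0,0],[190,25,0],0.7],
    [[0,0,0],[205,29,0],0.7],
    [[0,0,0],[210,29,0],0.7],
    [[0,0,0],[210,29,0],0.7],
    [[0,0,0],[210,29,0],0.7],
    [[0,0,0],[210,29,0],0.7],
  ],
)

```text
t: 5.4
eef_pos: [0.5089, -0.0786, 0.2046]
eef_rot: [0.707, 0.707, -0.0, 0.0]
wrist_force: [-0.0, -0.4, -1.5]
gripper_width: 0.0554
```

Run:
```python
from col import *
s=bot.sense(); e=s['eef_pos']; print(s['t'],e,s['eef_rot'],s['wrist_force'])
c=shot('wrist'); held(c,e); save(c,'w3.png')
P=cloud(c); g=np.array([.509,-.006]); d=np.hypot(P[...,0]-g[0],P[...,1]-g[1])
m=(d<.03)&(P[...,2]>.05)&(P[...,2]<.16); z=P[m][:,2]; print('tip z',np.percentile(z,[90,95,98,99.5]))
zt=np.percentile(z,98); t=m&(abs(P[...,2]-zt)<.002); cs=max(cv2.findContours(t.astype(np.uint8),0,1)[0],key=len)
print('tip',circ(plane(c,cs[:,0],zt)[:,:2]),P[t].mean(0))
h=cv2.cvtColor(c['img'],cv2.COLOR_RGB2HSV).astype(int);H,S=h[...,0],h[...,1]
for n,a,b in [('y',20,35),('g',45,85),('b',100,125)]:
    q=m&(H>a)&(H<b)&(S>110); w=P[q]
    if len(w)>20: print(n,len(w),w[:,2].min(),np.median(w[:,2]),w[:,2].max(),'x mid',(w[:,0].max()+w[:,0].min())/2,np.ptp(w[:,0]))
b=(d<.06)&(abs(P[...,2]-.012)<.004)&(H>45)&(H<85); print('base',b.sum())
q=P[b][:,:2]; print(cv2.minEnclosingCircle(q.astype(np.float32)))
```

```text
5.4 [ 0.50891843 -0.07864745  0.2045593 ] [ 7.07432744e-01  7.06780667e-01 -3.85837799e-05  9.03019736e-06] [-0.0309529  -0.40004422 -1.46012032]
ztop-tcp mm 25.32328169655951 slope [0.00497804 0.03564697] px 289
tip z [0.12813947 0.12930151 0.12989571 0.13045288]
tip (array([ 0.50610986, -0.00240923]), np.float64(0.006720623770439213)) [ 0.50616275 -0.002337    0.12926509]
y 961 0.09577336737020797 0.11417184312071843 0.12034239898013754 x mid 0.5070343201414198 0.03605092265677212
g 574 0.09283501389432186 0.09576559766874373 0.09882933981761349 x mid 0.5061117509993223 0.04243141917398774
b 729 0.07434792787844902 0.07771286718470982 0.08073138233490734 x mid 0.5060136055836797 0.05065443442474127
base 8014
((0.5061711668968201, -0.002448026556521654), 0.05505698174238205)
```

View pics/w3.png

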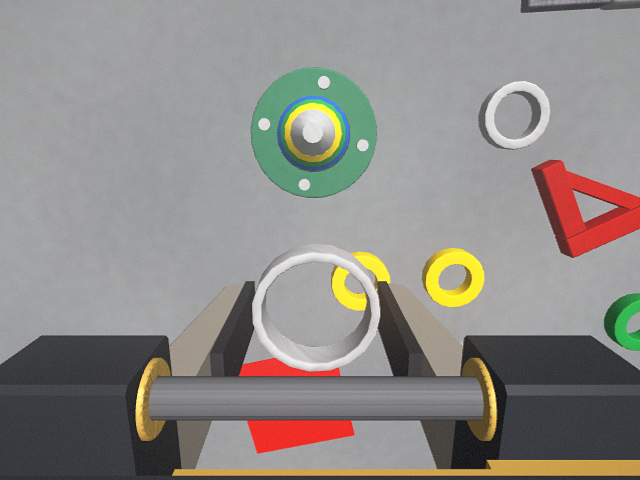

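The gauge is at (313,132) and the mandrel tip is at (0.506,-0.002,0.130). The collar is held at about (316,305). I'll fit the collar's top face properly, leaving out the fingers.

Run:
```python
from col import *
s=bot.sense(); e=s['eef_pos']; print(s['t'],e)
c=shot('wrist'); P=cloud(c); h=cv2.cvtColor(c['img'],cv2.COLOR_RGB2HSV).astype(int)
m=np.zeros((480,640),bool); m[235:375,245:388]=1
m&=(h[...,1]<40)&(h[...,2]>110)&(P[...,2]>e[2]-.01)&(P[...,2]<e[2]+.02)
z=P[m][:,2]; print(m.sum(),(np.percentile(z,[2,25,50,75,98])-e[2])*1e3)
for tol in (.0015,.0025):
    zt=np.percentile(z,90); t=m&(abs(P[...,2]-zt)<tol); p=P[t]
    A=np.c_[p[:,:2]-e[:2],np.ones(len(p))]; pl=np.linalg.lstsq(A,p[:,2],rcond=None)[0]
    print('top',(pl[2]-e[2])*1e3,'slope',pl[:2],t.sum(), 'minmax mid',((p.max(0)+p.min(0))/2-e)*1e3,np.ptp(p,axis=0)*1e3,'fit all',(circ(p[:,:2])[0]-e[:2])*1e3,circ(p[:,:2])[1]*1e3)
```

```text
5.45 [ 0.50892861 -0.07856293  0.20458193]
5916 [-4.21380764  3.83216492  9.3150559  10.13284037 11.20930633]
top 10.12601070218161 slope [-0.00170522  0.00131945] 3120 minmax mid [-0.71988306 -0.06821608 10.61342581] [54.90274067 55.38791271  2.94121718] fit all [-0.7508194 -0.1071306] 25.47371756731174
top 9.946921352263132 slope [-0.00134271  0.00235058] 3595 minmax mid [-0.68777392 -0.06821608 10.31499731] [55.04858659 55.38791271  4.33751509] fit all [-0.70487463  0.034301  ] 25.43758936042546
```

Call:
jog_arm(
  series=[
    [[0,0,0],[30,-2,0],0.7],
    [[0,0,0],[60,-2,0],0.7],
    [[0,0,0],[74,-2,0],0.7],
    [[0,0,0],[76,-2,0],0.7],
    [[0,0,0],[76,-2,20],0.7],
    [[0,0,0],[76,-2,40],0.7],
    [[0,0,0],[76,-2,60],0.7],
    [[0,0,0],[76,-2,75],0.7],
    [[0,0,0],[76,-2,80],0.7],
    [[0,0,0],[76,-2,80],0.7],
  ],
)

```text
t: 6.75
eef_pos: [0.5071, -0.0022, 0.1246]
eef_rot: [0.707, 0.707, -0.0, -0.0]
wrist_force: [0.8, 0.0, -0.4]
gripper_width: 0.0547
```

Run:
```python
from col import *
s=bot.sense(); e=s['eef_pos']; print(s['t'],e,s['eef_rot'],s['wrist_force'],s['ft_torque'])
c=shot('wrist'); P=cloud(c); save(c,'w4.png')
h=cv2.cvtColor(c['img'],cv2.COLOR_RGB2HSV).astype(int)
u,v=proj(c,e+[0,0,.01])[0].astype(int); print(u,v)
w=np.zeros((480,640),bool); w[v-70:v+70,u-70:u+70]=1
d=np.hypot(P[...,0]-e[0],P[...,1]-e[1])
t=w&(d<.012)&(P[...,2]>.12)&(P[...,2]<.14); zt=np.percentile(P[t][:,2],90); tt=t&(abs(P[...,2]-zt)<.002)
print('tip',zt,(cv2.minEnclosingCircle(P[tt][:,:2].astype(np.float32))),P[tt].mean(0))
m=w&(d>.02)&(d<.031)&(h[...,1]<40)&(h[...,2]>110)&(abs(P[...,2]-e[2]-.01)<.002); p=P[m]
print('collar',m.sum(),(p.max(0)+p.min(0))/2,np.ptp(p,axis=0),circ(p[:,:2]))
```

```text
6.75 [ 0.50707094 -0.00220739  0.12458546] [ 7.07171987e-01  7.07041560e-01 -9.28644551e-05 -6.20792683e-05] [ 0.76797274  0.04297514 -0.3631645 ] [ 0.0597527  -0.02053186  0.00566835]
317 313
tip 0.1295509165146843 ((0.5058650374412537, -0.0025406430941075087), 0.007920404896140099) [ 0.50615565 -0.00175741  0.12902673]
collar 3636 [ 0.50631196 -0.00264313  0.13452851] [0.05516128 0.05611735 0.00388314] (array([ 0.50635636, -0.0021621 ]), np.float64(0.025474242329389014))
```

View pics/w4.png

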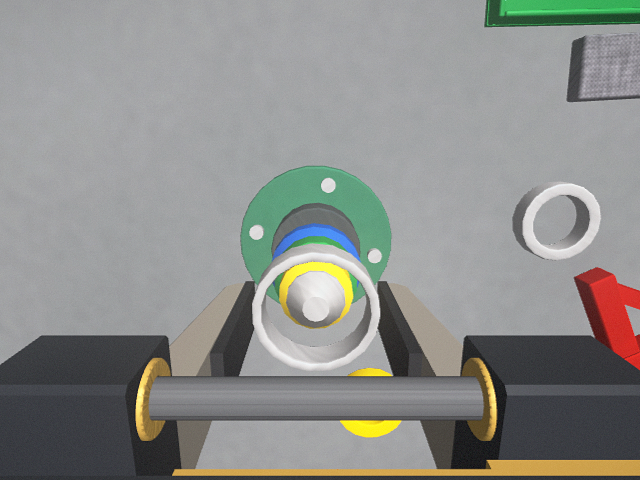

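The tip at (316,305) sits inside the collar's bore, and the two centres agree within about 0.3 mm. I'll lower it to just above the step.

Call:
jog_arm(
  series=[
    [[0,0,0],[0,0,5],0.7],
    [[0,0,0],[0,0,10],0.7],
    [[0,0,0],[0,0,14],0.7],
    [[0,0,0],[0,0,18],0.7],
    [[0,0,0],[0,0,22],0.7],
    [[0,0,0],[0,0,26],0.7],
    [[0,0,0],[0,0,30],0.7],
    [[0,0,0],[0,0,33],0.7],
    [[0,0,0],[0,0,35],0.7],
    [[0,0,0],[0,0,35],0.7],
  ],
)

```text
t: 8.05
eef_pos: [0.507, -0.002, 0.0895]
eef_rot: [0.707, 0.707, -0.0, -0.0]
wrist_force: [1.6, 0.6, -0.3]
gripper_width: 0.0552
```

Run:
```python
from h import *
s=bot.sense(); print(s['t'],s['eef_pos'],s['wrist_force'],s['ft_torque'])
```

```text
8.05 [ 0.50695157 -0.0019878   0.08945511] [ 1.58045215  0.61259411 -0.29333969] [0.03037752 0.00133473 0.00110358]
```

Call:
jog_arm(
  series=[
    [[0,0,0],[0,0,1],0.7],
    [[0,0,0],[0,0,2],0.7],
    [[0,0,0],[0,0,3],0.7],
    [[0,0,0],[0,0,4],0.7],
    [[0,0,0],[0,0,4.5],0.7],
    [[0,0,0],[0,0,5],0.7],
    [[0,0,0],[0,0,5],0.7],
    [[0,0,0],[0,0,5],0.7],
    [[0,0,0],[0,0,5],0.7],
    [[0,0,0],[0,0,5],0.7],
  ],
)

```text
t: 9.3
eef_pos: [0.507, -0.002, 0.0846]
eef_rot: [0.707, 0.707, 0.0, 0.0]
wrist_force: [-0.5, -0.0, -1.7]
gripper_width: 0.0548
```

Call:
jog_arm(
  series=[
    [[0,0,0],[0,0,0.5],0.7],
    [[0,0,0],[0,0,1],0.7],
    [[0,0,0],[0,0,1.5],0.7],
    [[0,0,0],[0,0,2],0.7],
    [[0,0,0],[0,0,2],0.7],
    [[0,0,0],[0,0,2],0.7],
    [[0,0,0],[0,0,2],0.7],
    [[0,0,0],[0,0,2],0.7],
    [[0,0,0],[0,0,2],0.7],
    [[0,0,0],[0,0,2],0.7],
  ],
)

```text
t: 10.55
eef_pos: [0.5072, -0.002, 0.0827]
eef_rot: [0.707, 0.707, 0.0, 0.0]
wrist_force: [-1.2, -1.1, 4.6]
gripper_width: 0.0549
```

Run:
```python
from h import *
f=[]
for i in range(6):
    bot.snapshot('side'); s=bot.sense(); f.append(np.r_[s['wrist_force'],s['ft_torque'],s['eef_pos']*1e3])
print(s['t'],np.mean(f,0).round(2),np.std(f,0).round(2))
```

```text
10.85 [-9.4000e-01  4.2000e-01  4.9000e+00  1.0000e-02  1.7000e-01 -2.0000e-02
  5.0716e+02 -2.0000e+00  8.2700e+01] [0.63 0.6  0.31 0.02 0.02 0.02 0.02 0.01 0.  ]
```

Contact is at the expected blue height, with about 6 N on the mandrel (about 1.3 mm sunk). I'll press 2.5 mm further.

Call:
jog_arm(
  series=[
    [[0,0,0],[0,0,0.5],0.7],
    [[0,0,0],[0,0,1],0.7],
    [[0,0,0],[0,0,1.5],0.7],
    [[0,0,0],[0,0,2],0.7],
    [[0,0,0],[0,0,2.5],0.7],
    [[0,0,0],[0,0,2.5],0.7],
    [[0,0,0],[0,0,2.5],0.7],
    [[0,0,0],[0,0,2.5],0.7],
    [[0,0,0],[0,0,2.5],0.7],
    [[0,0,0],[0,0,2.5],0.7],
  ],
)

```text
t: 12.1
eef_pos: [0.5073, -0.002, 0.0806]
eef_rot: [0.707, 0.707, 0.0, 0.0]
wrist_force: [-1.5, 0.6, 10.7]
gripper_width: 0.0548
```

```bash
cat > f.py <<'E'
from col import *
f=[]
for i in range(4):
    c=shot('wrist'); s=bot.sense(); f.append(np.r_[s['wrist_force'],s['ft_torque'],s['eef_pos']*1e3])
print(s['t'],np.mean(f,0).round(2).tolist())
e=s['eef_pos']; P=cloud(c); h=cv2.cvtColor(c['img'],cv2.COLOR_RGB2HSV).astype(int)
d=np.hypot(P[...,0]-e[0],P[...,1]-e[1])
m=(d>.015)&(d<.032)&(h[...,1]<40)&(h[...,2]>110)&(P[...,2]>e[2]+.005)&(P[...,2]<e[2]+.016); m[380:]=0
zt=np.percentile(P[m][:,2],90); m&=abs(P[...,2]-zt)<.003; p=P[m]
pl=np.linalg.lstsq(np.c_[p[:,:2]-e[:2],np.ones(len(p))],p[:,2],rcond=None)[0]
print('collar top-tcp',(pl[2]-e[2])*1e3,'slope',pl[:2],'centre',circ(p[:,:2]),m.sum())
t=(d<.012)&(P[...,2]>.115)&(P[...,2]<.14); t[380:]=0; print('tip z',np.percentile(P[t][:,2],[90,98]),P[t][:,:2].mean(0))
E
python3 f.py
```

```text
12.3 [-2.29, -0.27, 11.27, -0.0, 0.52, 0.01, 507.26, -2.01, 80.64]
collar top-tcp 10.06898926114845 slope [-0.0004759  -0.00263143] centre (array([ 0.50653659, -0.00212868]), np.float64(0.02559469618584222)) 2714
tip z [0.12623576 0.12685093] [0.50715861 0.00064039]
```

Call:
jog_arm(
  series=[
    [[0,0,0],[0,0,0.4],0.7],
    [[0,0,0],[0,0,0.7],0.7],
    [[0,0,0],[0,0,0.7],0.7],
    [[0,0,0],[0,0,0.7],0.7],
    [[0,0,0],[0,0,0.7],0.7],
    [[0,0,0],[0,0,0.7],0.7],
    [[0,0,0],[0,0,0.7],0.7],
    [[0,0,0],[0,0,0.7],0.7],
    [[0,0,0],[0,0,0.7],0.7],
    [[0,0,0],[0,0,0.7],0.7],
  ],
)

```text
t: 13.55
eef_pos: [0.5073, -0.002, 0.08]
eef_rot: [0.707, 0.707, 0.0, 0.0]
wrist_force: [-2.0, 0.5, 12.6]
gripper_width: 0.0551
```

```bash
python3 f.py
```

```text
13.75 [-2.7, -0.09, 12.25, -0.02, 0.57, -0.0, 507.29, -2.01, 80.05]
collar top-tcp 10.079613819469008 slope [-0.00283634 -0.0015956 ] centre (array([ 0.50655973, -0.00214979]), np.float64(0.025596894334644234)) 2701
tip z [0.12573362 0.12632148] [0.50717482 0.00062264]
```

About 13.3 N on the mandrel, which is about 3.8 mm. There is a slight side load of -2.7 N in x, so I'll ease 0.6 mm in x, add a hair of press and hold again.

Call:
jog_arm(
  series=[
    [[0,0,0],[0,-0.3,0.1],0.7],
    [[0,0,0],[0,-0.6,0.2],0.7],
    [[0,0,0],[0,-0.6,0.2],0.7],
    [[0,0,0],[0,-0.6,0.2],0.7],
    [[0,0,0],[0,-0.6,0.2],0.7],
    [[0,0,0],[0,-0.6,0.2],0.7],
    [[0,0,0],[0,-0.6,0.2],0.7],
    [[0,0,0],[0,-0.6,0.2],0.7],
    [[0,0,0],[0,-0.6,0.2],0.7],
    [[0,0,0],[0,-0.6,0.2],0.7],
  ],
)

```text
t: 15.0
eef_pos: [0.5072, -0.002, 0.08]
eef_rot: [0.707, 0.707, 0.001, 0.001]
wrist_force: [-1.8, -0.4, 12.7]
gripper_width: 0.055
```

```bash
python3 f.py
```

```text
15.2 [-1.27, -0.09, 12.41, -0.02, 0.38, 0.02, 507.21, -2.0, 80.02]
collar top-tcp 10.112797437010046 slope [-0.000943   -0.00253244] centre (array([ 0.50647317, -0.00212593]), np.float64(0.025603045360438857)) 2707
tip z [0.12566481 0.12623331] [0.50710895 0.00065357]
```

Held level with the side load reduced. I'll lift off.

Call:
jog_arm(
  series=[
    [[0,0,0],[0,0,-3],0.7],
    [[0,0,0],[0,0,-8],0.7],
    [[0,0,0],[0,0,-18],0.7],
    [[0,0,0],[0,0,-33],0.7],
    [[0,0,0],[0,0,-55],0.7],
    [[0,0,0],[0,0,-80],0.7],
    [[0,0,0],[0,0,-105],0.7],
    [[0,0,0],[0,0,-125],0.7],
    [[0,0,0],[0,0,-130],0.7],
    [[0,0,0],[0,0,-130],0.7],
  ],
)

```text
t: 16.45
eef_pos: [0.5063, -0.002, 0.2093]
eef_rot: [0.707, 0.707, 0.0, 0.0]
wrist_force: [-0.4, -0.5, -1.2]
gripper_width: 0.0548
```

Run:
```python
from h import *
c=shot('wrist'); P=cloud(c); h=cv2.cvtColor(c['img'],cv2.COLOR_RGB2HSV).astype(int)
s=bot.sense(); print(s['t'],s['eef_pos'],s['eef_rot'],s['gripper_width'])
for n in ('scene','side'):
    c=shot(n); P=cloud(c); h=cv2.cvtColor(c['img'],cv2.COLOR_RGB2HSV).astype(int)
    m=(h[...,0]>100)&(h[...,0]<125)&(h[...,1]>110)&(abs(P[...,0]-.4)<.1)&(abs(P[...,1]-.238)<.1)&(P[...,2]<.04)
    f=m&(abs(P[...,2]-.004)<.004); p=P[m]; print(n,m.sum(),'z',np.percentile(p[:,2],[2,50,98]),(np.percentile(p,1,axis=0)+np.percentile(p,99,axis=0))/2,'rect',cv2.minAreaRect((p[:,:2]*1e3).astype(np.float32)))
```

```text
16.5 [ 0.50599831 -0.00198055  0.20879059] [ 7.07113974e-01  7.07099522e-01 -2.05766881e-04 -2.27035750e-04] 0.05487079138275663
scene 1095 z [0.00058503 0.00625392 0.023046  ] [0.39764083 0.24474962 0.01175838] rect ((397.35369873046875, 244.72695922851562), (125.27062225341797, 127.6048812866211), 86.67707824707031)
side 2101 z [0.00328967 0.00680092 0.02424934] [0.39362093 0.24739061 0.01372681] rect ((400.8451232910156, 252.7158660888672), (134.61758422851562, 133.26953125), 86.87298583984375)
```

Call:
jog_arm(
  series=[
    [[0,0,0],[35,-20,0],0.7],
    [[0,0,0],[70,-40,0],0.7],
    [[0,0,0],[105,-60,0],0.7],
    [[0,0,0],[140,-80,0],0.7],
    [[0,0,0],[175,-98,0],0.7],
    [[0,0,0],[190,-109,0],0.7],
    [[0,0,0],[190,-109,0],0.7],
    [[0,0,0],[190,-109,0],0.7],
    [[0,0,0],[190,-109,0],0.7],
    [[0,0,0],[190,-109,0],0.7],
  ],
)

```text
t: 17.85
eef_pos: [0.3977, 0.1875, 0.2091]
eef_rot: [0.707, 0.707, -0.0, 0.0]
wrist_force: [0.0, 0.3, -0.7]
gripper_width: 0.055
```

Run:
```python
from h import *
c=shot('wrist'); P=cloud(c); h=cv2.cvtColor(c['img'],cv2.COLOR_RGB2HSV).astype(int); save(c,'w5.png')
s=bot.sense(); print(s['t'],s['eef_pos'],s['eef_rot'],s['gripper_width'])
m=(h[...,0]>100)&(h[...,0]<125)&(h[...,1]>110)&(P[...,2]<.04)&(P[...,2]>.015)
print(m.sum(),cv2.minAreaRect((P[m][:,:2]*1e3).astype(np.float32)))
```

```text
17.9 [0.39767108 0.18755065 0.2091299 ] [ 7.07423952e-01  7.06789466e-01 -5.71878424e-05  6.90332268e-06] 0.05473650373771182
2793 ((393.86016845703125, 249.144287109375), (120.0101089477539, 119.73487091064453), 87.18968963623047)
```

View pics/w5.png

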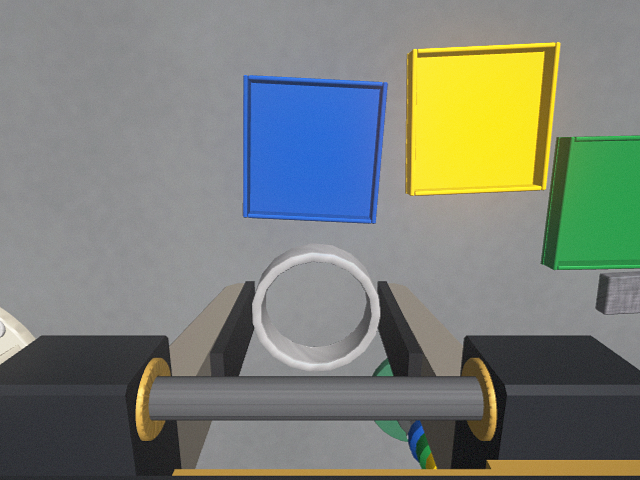

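The blue tray is centred near (313,148) and the collar is still held at (316,305). I'll go over the tray and down.

Call:
jog_arm(
  series=[
    [[0,0,0],[30,-2,0],0.7],
    [[0,0,0],[58,-4,0],0.7],
    [[0,0,0],[61,-4,20],0.7],
    [[0,0,0],[61,-4,60],0.7],
    [[0,0,0],[61,-4,100],0.7],
    [[0,0,0],[61,-4,140],0.7],
    [[0,0,0],[61,-4,170],0.7],
    [[0,0,0],[61,-4,187],0.7],
    [[0,0,0],[61,-4,194],0.7],
    [[0,0,0],[61,-4,195],0.7],
  ],
)

```text
t: 19.15
eef_pos: [0.3936, 0.2489, 0.0141]
eef_rot: [0.707, 0.707, -0.0, -0.0]
wrist_force: [0.8, 1.3, -1.9]
gripper_width: 0.0552
```

Call:
jog_arm(
  series=[
    [[0,0,0],[0,0,0],0.7],
    [[0,0,0],[0,0,0.5],0.7],
    [[0,0,0],[0,0,1],0.7],
    [[0,0,0],[0,0,1.5],0.7],
    [[0,0,0],[0,0,2],0.7],
    [[0,0,0],[0,0,2.5],0.7],
    [[0,0,0],[0,0,3],0.7],
    [[0,0,0],[0,0,3],0.7],
    [[0,0,0],[0,0,3],0.7],
    [[0,0,0],[0,0,3],0.7],
  ],
)

```text
t: 20.4
eef_pos: [0.3934, 0.249, 0.0112]
eef_rot: [0.707, 0.707, 0.0, 0.0]
wrist_force: [-0.6, 0.0, -1.5]
gripper_width: 0.0548
```

Call:
jog_arm(
  series=[
    [[0,0,0],[0,0,0.3],0.7],
    [[0,0,0],[0,0,0.6],0.7],
    [[0,0,0],[0,0,0.9],0.7],
    [[0,0,0],[0,0,1.2],0.7],
    [[0,0,0],[0,0,1.2],0.7],
    [[0,0,0],[0,0,1.2],0.7],
    [[0,0,0],[0,0,1.2],0.7],
    [[0,0,0],[0,0,1.2],0.7],
    [[0,0,0],[0,0,1.2],0.7],
    [[0,0,0],[0,0,1.2],0.7],
  ],
)

```text
t: 21.65
eef_pos: [0.3934, 0.249, 0.01]
eef_rot: [0.707, 0.707, -0.0, -0.0]
wrist_force: [-1.0, -0.8, -0.9]
gripper_width: 0.0552
```

Call:
jog_arm(
  series=[
    [[0,0,0],[0,0,0.3],0.7],
    [[0,0,0],[0,0,0.5],0.7],
    [[0,0,0],[0,0,0.7],0.7],
    [[0,0,0],[0,0,0.7],0.7],
    [[0,0,0],[0,0,0.7],0.35],
    [[0,0,0],[0,0,0.7],0.32],
    [[0,0,0],[0,0,0.7],0.3],
    [[0,0,0],[0,0,0.7],0.3],
    [[0,0,0],[0,0,0.7],0.3],
    [[0,0,0],[0,0,0.7],0.3],
  ],
)

```text
t: 22.9
eef_pos: [0.3934, 0.249, 0.0093]
eef_rot: [0.707, 0.707, -0.0, -0.0]
wrist_force: [0.0, -0.7, -0.3]
gripper_width: 0.0644
```

Released, with the opening at 64 mm. I'll rise straight up.

Call:
jog_arm(
  series=[
    [[0,0,0],[0,0,-3],0.3],
    [[0,0,0],[0,0,-15],0.3],
    [[0,0,0],[0,0,-40],0.3],
    [[0,0,0],[0,0,-75],0.3],
    [[0,0,0],[0,0,-110],0.3],
    [[0,0,0],[0,0,-150],0.3],
    [[0,0,0],[-30,0,-180],0.3],
    [[0,0,0],[-60,0,-190],0.3],
    [[0,0,0],[-60,0,-190],0.3],
    [[0,0,0],[-60,0,-190],0.3],
  ],
)

```text
t: 24.15
eef_pos: [0.3934, 0.1893, 0.1995]
eef_rot: [0.707, 0.707, 0.0, -0.0]
wrist_force: [-0.0, 0.4, -0.6]
gripper_width: 0.0642
```

Run:
```python
from col import *
s=bot.sense(); print(s['t'],s['eef_pos'],s['gripper_width'])
c=shot('wrist'); P=cloud(c); h=cv2.cvtColor(c['img'],cv2.COLOR_RGB2HSV).astype(int); save(c,'w6.png')
d=np.hypot(P[...,0]-.394,P[...,1]-.249)
m=(d<.05)&(P[...,2]>.014)&(P[...,2]<.06)&(h[...,1]<60); p=P[m]
pl=np.linalg.lstsq(np.c_[p[:,:2]-p[:,:2].mean(0),np.ones(len(p))],p[:,2],rcond=None)[0]
print(m.sum(),(p.max(0)+p.min(0))/2,np.ptp(p,axis=0),'top',pl)
c=shot('side'); P=cloud(c); w=np.zeros((480,640),bool); w[230:292,265:320]=1
q=P[w&(P[...,2]<.16)&(np.hypot(P[...,0]-.506,P[...,1])<.03)]; print('tip now (was .1332)',q[:,2].max()); save(c,'s6.png')
```

```text
24.15 [0.39341781 0.18931021 0.19951388] 0.06421153163766748
974 [0.39313762 0.24846449 0.01818474] [0.05466662 0.05459869 0.0081378 ] top [0.00293999 0.00521092 0.01940256]
tip now (was .1332) 0.133334244668337
```

View pics/w6.png

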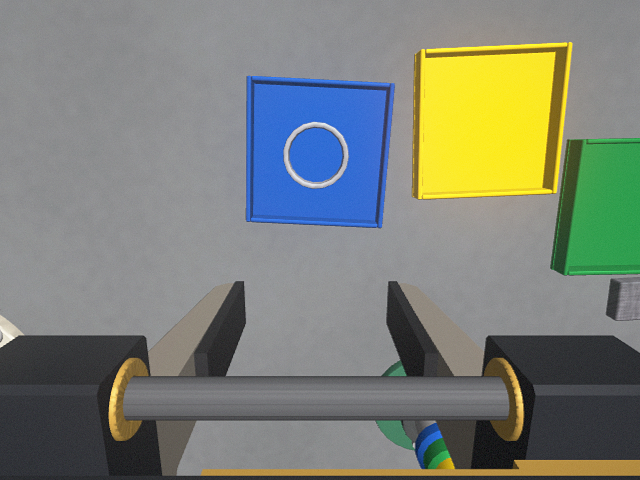

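View pics/s6.png

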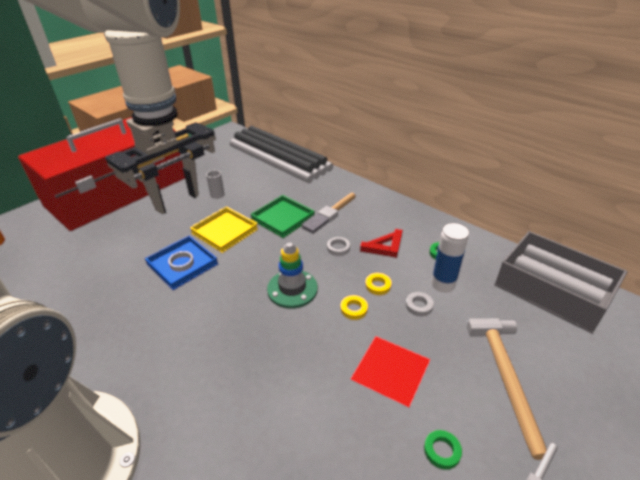

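The collar lies flat in the blue tray, at (316,155) in the wrist view and (181,260) in the side view. The mandrel is back up and everything else is where it was.

```bash
python3 -c "from rig import bot; print(bot.close_job())"
```

```text
the job is handed in; nothing more can be done
None
```

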